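# Put the coffee-bar kit back on its own colour-coded rests

## Task

After the wipe-down the bar kit was put back on the wrong rests: stand the red milk jug in the red drip dish, the blue-banded steel jug in the blue dish, the plain steel jug in the steel dish and the tamper in the wooden stand, each upright and seated flat in the middle of the recess. All four rests are taken, so park things on the black rubber bar mat in between, never on the bare stone counter (the kit is wet), and do not disturb the espresso cup that stands among them.

Things in the scene. Friction and masses are not known exactly. Their poses are not given: they have to be found in the camera images.
- red_jug_mid (a point): red coated milk jug (the one on a rest), 104 mm tall, foot 62 mm across, 0.21 kg, solid inside. Point: on the body's axis, half-way up (51.8 mm above the underside). Own z up; the handle points along own x turned +34 deg about z and reaches 60 mm from the axis, spout opposite. Squeeze the body across that (along own x turned +124 deg): 63 to 67 mm wide at all heights, 64 mm at 73 mm up.
- blue_jug_mid (a point): small steel milk jug with a blue band round its waist and blue handle sleeve, 88.5 mm tall, foot 52 mm across, 0.17 kg, solid inside. Point: on the body's axis, half-way up (44.3 mm above the underside). Own z up, spout along -x, handle along x turned -19 deg, reaching 57 mm from the axis. Width along own y: 57 mm below the band, 59 mm at the band (38 to 56 mm up), 51 mm above it, to 76 mm.
- steel_jug_mid (a point): plain small steel milk jug without any blue, 88.5 mm tall, foot 52 mm across, 0.16 kg, solid inside. Point: on the body's axis, half-way up (44.3 mm above the underside). Own z up, spout along -x, handle along x turned -19 deg, reaching 55 mm from the axis. Width along own y: 57 mm up to 46 mm above the underside, 51 mm from 54 to 76 mm.
- tamper_mid (a point): coffee tamper (the one on a rest): round steel foot 58 mm across, 14 mm thick; upright round walnut handle, at most 36 mm thick (grasp it from any side, at 50 to 80 mm above the underside); 94 mm tall, 0.38 kg. Point: on its axis, half-way up (47 mm above the underside). Own z points up the handle.
- red_dish_seat (a point): the red jug's place, a red dish; a fixed round drip dish, 109 mm across, with a black rubber inlay. Its round recess is 92 mm wide, the recess floor lies 5 mm above the counter and the rim around it 11 mm above the counter. This point is the centre of the recess floor. At the start one of the four things (not its own) stands in it.
- blue_dish_seat (a point): the blue-banded jug's place, a blue dish; a fixed round drip dish, 109 mm across, with a black rubber inlay. Its round recess is 92 mm wide, the recess floor lies 5 mm above the counter and the rim around it 11 mm above the counter. This point is the centre of the recess floor. At the start one of the four things (not its own) stands in it.
- steel_dish_seat (a point): the plain steel jug's place, a brushed steel dish; a fixed round drip dish, 109 mm across, with a black rubber inlay. Its round recess is 92 mm wide, the recess floor lies 5 mm above the counter and the rim around it 11 mm above the counter. This point is the centre of the recess floor. At the start one of the four things (not its own) stands in it.
- tamp_stand_seat (a point): the tamper's place, a fixed square light-brown wooden stand, 122 x 122 mm, 11 mm high, with a round recess 92 mm wide lined with black rubber; the recess floor lies 5 mm above the counter. This point is the centre of the recess floor. At the start a jug (not the tamper) stands in it.
- bar_mat_top (a point): the free spot: a fixed flat black rubber bar mat with small knobs, 150 mm (own x) by 112 mm (own y), its top 6 mm above the counter. This point is the centre of its top. Empty at the start.
- cup: a white espresso cup with an ear, 55 mm tall, 99 x 78 mm, standing loose among the rests; not to be disturbed. Origin at the middle of its underside.

How it is judged:
By the outcome, as a careful person would: the job done as asked, in the order asked, and still so for the second after the job is handed in, with the robot touching nothing.
It also fails if it takes over 144 s, if anything falls off the work surface, if the arm or the gripper's body presses on something with over 40 N, if the wrist force passes 120 N, or if a joint passes its speed limit or range.

## Robot

A 7-joint arm with a two-finger parallel gripper is mounted at the origin on a cart in front of the work surface, level with it; the furniture and walls round the work are solid. World frame = base frame: x ahead of the robot, y to its left, z up, the work surface at z = 0. Lengths are in m, angles in rad, forces in N, time in s.
With the tool pointing down it reaches from about 0.4 to 0.875 m from the base axis. Payload 6.5 kg.
Tool frame: the origin (TCP) lies at the very end of the fingers, on their centre line; the grasp point (between the pads) lies grasp_offset behind it (grasp_offset is the distance from the TCP to the grasp point, in m); x points along the fingers, y is the direction in which the jaws open and shut, and the axes are right-handed (so a half turn about x gives the same grasp; the last joint's range is limited). The gripper opens to 88 mm and grips with 3 to 60 N. Pads are 18 mm wide; open, the fingers measure 123 mm over their backs; the gripper's body (75 mm by 187 mm) begins 45 mm behind the grasp point.
Start: joints at [-1.357, 0.536, -0.004, 1.538, 0.003, 1.067, -0.071], TCP at [0.18, 0.625, 0.239] pointing down, gripper open.
Joint ranges: [-2.7, 2.7], [-0.37, 2.16], [-1.27, 1.26], [0.24, 2.4], [-1.31, 4.45], [0.19, 1.91], [-2.76, 2.76]. Speed limits (rad/s): [2.39, 2.39, 3.14, 3.14, 3.14, 3.14, 3.14].

## Interface

Orientations are given as a unit quaternion [x, y, z, w].
In Python, from plant import observe, snapshot, finish_job, grasp_offset gives the robot as it stands. The module is installed in compiled form; this text tells all that it offers.
- The arm moves only by the tool drive_tool, never from a script. Its argument "increments" is a list that holds one entry, the list of rows, each a list of 5 numbers: the finger opening in mm, from 0 to 88.1, then the shift along the tool's x, y, z in mm, then the turn about the tool's x in rad. In form: [[[gripper, dx, dy, dz, turn], ...]]. A call has 1 to 20 rows; each row is the pose to reach, as a shift and turn from the pose commanded when the call began, along the tool's axes at that moment; what a row does not reach only later rows make up. A row lasts 1/8 s, in which the tool goes at most 62.5 mm and 10.7 degrees, less where a joint would pass 70% of its speed; a pose out of reach is approached as far as the arm can. A call with a gripper value outside its range is refused whole. The fingers move at their own pace and stop on an object; the grip force is fixed at half the most. Time passes only in rows, so rows that repeat a pose let the fingers close. It gives the time, the measured TCP pose, the force and the opening at its end, in the units of the state.
- observe(): the state, without advancing time (a new reading comes with each control period).
- snapshot(name): name is "side" or "top"; returns a dict with "frame" (480x640x3 uint8, blue, green, red), "z_map" (480x640 float32, m along the optical axis (not along the pixel's ray), 0 where there is no reading), "K" (3x3 intrinsics, pixels), "R" (3x3) and "t" (3): a world point X has camera coordinates R X + t. Camera axes: x right, y down, z forward; pixel columns grow to the right and rows downward; lengths in m; the calibration is good to about 2 mm. A picture is of the moment at which its call begins.
- finish_job(): hands the job in, once; it reports no verdict.
The state is a dict: "time_s": time; "qpos": joint angles; "dq": joint speeds; "effort": joint torques, N m; "ee_pos": TCP position; "orientation": TCP orientation; "contact_force": force on the tool from outside, world axes, zero at the start; "ft_torque": the same for the moment, N m; "finger_gap": opening from 0.0 (shut) to 1.0 (fully open).
Only numpy, scipy, OpenCV 4.12 (cv2) and the standard library are available. Lean on these libraries where they do the work, as an engineer would, in place of code of your own. Each camera call takes 0.05 s, during which the arm holds its last target. There are 200 camera calls.

## Working session

There is one attempt and no reset: what is moved stays moved. The work goes in short steps, Python scripts to look and compute and a tool call to move; the robot and the scene stay as the last step left them, time stands still between calls to the robot, and variables do not carry over. Pictures are saved under pics/ and viewed, about 12 in all and at most 16, crops included, and the job is handed in when it is done.

Besides the shell and the picture viewer there is one more tool, called after "Call:" in YAML: its name, and indented under it one key for each argument. drive_tool: Moves the arm, as the interface text tells. Its arguments: {"type":"object","properties":{"increments":{"type":"array"}},"required":["increments"]}

```bash
mkdir -p pics; python3 - <<'E'
from plant import *
import cv2,numpy as np
print(grasp_offset,observe())
for n in("side","top"):
    s=snapshot(n);cv2.imwrite(f"pics/{n}0.png",s["frame"]);np.savez(f"{n}0.npz",**s)
    print(n,s["K"],s["R"],s["t"],(s["z_map"]>0).mean())
E
```

```text
0.0187 {'time_s': 0.0, 'qpos': array([-1.35718575,  0.53718237, -0.00444699,  1.53886441,  0.0025984 ,
        1.0673105 , -0.07120257]), 'dq': array([ 4.09482371e-04, -6.42211392e-05, -1.20719060e-03, -1.06167385e-03,
       -1.02462465e-03, -3.33257587e-03,  1.01068609e-03]), 'effort': array([-9.57053999e-05, -5.70989048e+01,  9.90768336e-01, -2.51613450e+01,
       -5.62777393e-02,  1.75966811e-02,  1.58969669e-04]), 'ee_pos': array([0.17935283, 0.62411957, 0.2378319 ]), 'orientation': array([ 0.09795866,  0.70024457, -0.09919934,  0.70015793]), 'contact_force': array([-0.12656194, -0.19935544, -0.16570573]), 'ft_torque': array([ 0.0455858 ,  0.02650692, -0.00600632]), 'finger_gap': 0.9967755794369184}
side [[448.68428817   0.         327.35066824]
 [  0.         448.68428817 235.81887035]
 [  0.           0.           1.        ]] [[ 0.84009605 -0.54211208 -0.01879141]
 [-0.37890119 -0.56167799 -0.73549421]
 [ 0.38816557  0.62500587 -0.67727037]] [-0.45538304  0.26538274  0.72256773] 0.9923665364583333
top [[479.07887271   0.         318.4705009 ]
 [  0.         479.07887271 239.7535444 ]
 [  0.           0.           1.        ]] [[ 0.01199744 -0.99992061  0.00385291]
 [-0.98570967 -0.01247423 -0.16799057]
 [ 0.1680253  -0.00178239 -0.98578107]] [4.85604223e-04 5.46051583e-01 1.22118204e+00] 0.9958561197916667
```

View pics/top0.png

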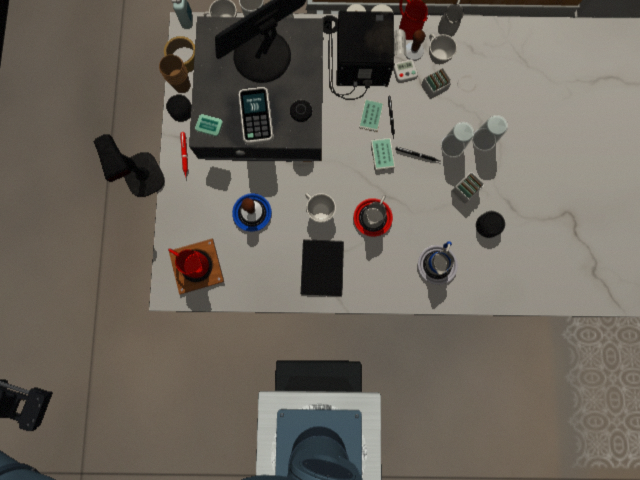

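View pics/side0.png

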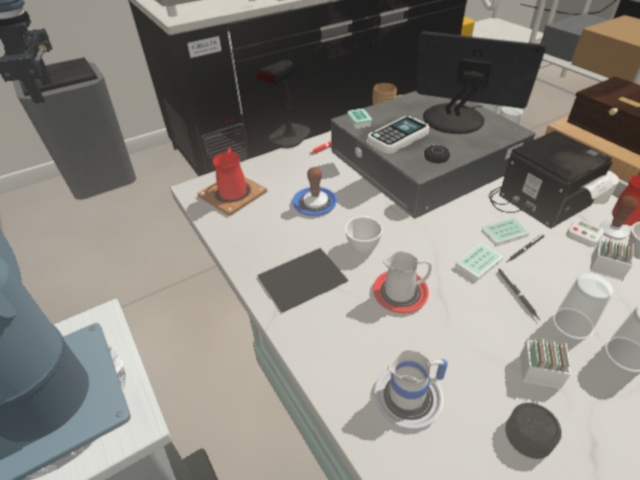

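```bash
cat > h.py <<'E'
import numpy as np,cv2
def world(s):
    v,u=np.mgrid[:480,:640]; z=s["z_map"]
    c=np.stack([(u-s["K"][0,2])/s["K"][0,0]*z,(v-s["K"][1,2])/s["K"][1,1]*z,z],-1)
    return (c-s["t"])@s["R"]      # R^T (c-t)
def px(s,X):
    c=s["R"]@np.array(X,float)+s["t"]; p=s["K"]@c; return p[:2]/p[2]
def cast(s,uv,h):
    d=np.linalg.inv(s["K"])@np.array([uv[0],uv[1],1.]); d=s["R"].T@d; o=-s["R"].T@s["t"]
    return o+d*(h-o[2])/d[2]
E
python3 - <<'E'
from h import *
T=dict(np.load("top0.npz"));S=dict(np.load("side0.npz"))
cv2.imwrite("pics/topz.png",cv2.resize(T["frame"][180:312,165:475],None,fx=2.55,fy=2.55,interpolation=cv2.INTER_CUBIC))
c=S["frame"];a=c[140:270,190:390];b=c[240:430,340:470]
a=cv2.resize(a,(800,520)) ;cv2.imwrite("pics/sidez.png",a)
for n,s in(("top",T),("side",S)):
    W=world(s)
    print(n,"counter z",np.median(W[...,2][(abs(W[...,2])<.02)]))
    hh=W[...,2]; lab=cv2.connectedComponentsWithStats(((hh>.02)&(hh<.2)&(W[...,0]>.35)&(W[...,0]<.75)&(abs(W[...,1])<.45)).astype(np.uint8))
    for i in range(1,lab[0]):
        if lab[2][i,4]>60:
            m=lab[1]==i;P=W[m];print(lab[2][i],"min",P.min(0).round(3),"max",P.max(0).round(3),"med",np.median(P,0).round(3))
E
```

```text
top counter z -0.0002855582442843314
[453 172  31  31 471] min [ 0.66  -0.437  0.021] max [ 0.738 -0.36   0.062] med [ 0.697 -0.395  0.05 ]
[305 193  31  29 355] min [ 0.594 -0.036  0.02 ] max [0.675 0.045 0.06 ] med [0.652 0.004 0.04 ]
[363 195  24  33 293] min [ 0.583 -0.168  0.02 ] max [ 0.661 -0.112  0.095] med [ 0.619 -0.143  0.061]
[241 198  16  16 174] min [0.613 0.175 0.02 ] max [0.646 0.214 0.103] med [0.627 0.19  0.093]
[478 211  12  25 213] min [ 0.569 -0.45   0.021] max [ 0.634 -0.425  0.044] med [ 0.599 -0.439  0.035]
[426 241  28  34 388] min [ 0.454 -0.339  0.02 ] max [ 0.542 -0.281  0.093] med [ 0.495 -0.318  0.061]
[168 248  40  30 503] min [0.445 0.298 0.02 ] max [0.514 0.39  0.11 ] med [0.482 0.34  0.067]
side counter z 0.0013608453405741438
[ 213  148   33   49 1142] min [0.444 0.295 0.02 ] max [0.513 0.383 0.108] med [0.476 0.313 0.072]
[307 167  15  33 356] min [0.613 0.172 0.02 ] max [0.645 0.203 0.102] med [0.625 0.181 0.076]
[345 215  38  36 914] min [ 0.595 -0.038  0.02 ] max [0.673 0.041 0.059] med [0.638 0.008 0.042]
[ 383  251   49   48 1445] min [ 0.582 -0.172  0.02 ] max [ 0.664 -0.115  0.093] med [ 0.613 -0.151  0.062]
[ 522  339   49   44 1677] min [ 0.662 -0.44   0.02 ] max [ 0.736 -0.362  0.064] med [ 0.694 -0.405  0.047]
[ 388  350   60   57 2056] min [ 0.455 -0.342  0.02 ] max [ 0.542 -0.284  0.095] med [ 0.493 -0.319  0.061]
[509 402  35  32 551] min [ 0.569 -0.45   0.02 ] max [ 0.634 -0.427  0.042] med [ 0.596 -0.441  0.038]
```

View pics/topz.png

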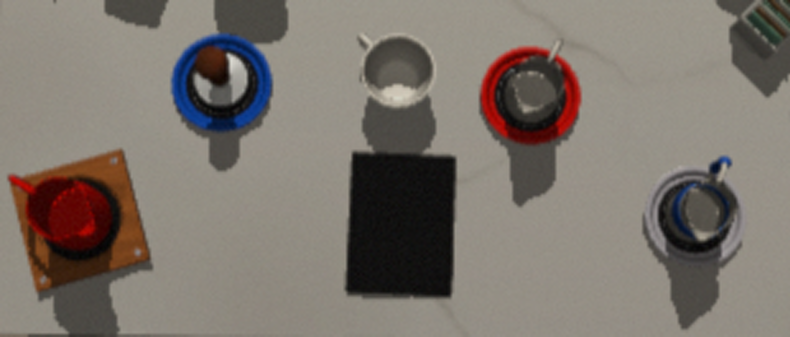

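View pics/sidez.png

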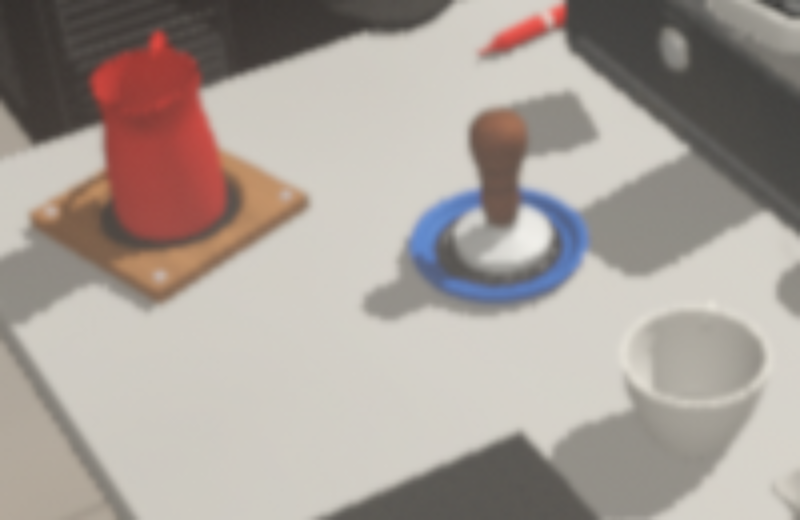

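```bash
cat > m.py <<'E'
from h import *
from scipy.optimize import least_squares
def circ(P,r=None):
    c0=P.mean(0)
    f=(lambda p:np.hypot(*(P-p[:2]).T)-(r or p[2]))
    s=least_squares(f,[*c0,r or .03],loss="soft_l1",f_scale=.002);return s.x.round(4),np.abs(s.fun).mean().round(4)
E
python3 - <<'E'
from m import *
T=dict(np.load("top0.npz"));S=dict(np.load("side0.npz"))
for n,s in(("top",T),("side",S)):
    W=world(s); hsv=cv2.cvtColor(s["frame"],cv2.COLOR_BGR2HSV);H,Sa,V=cv2.split(hsv); z=W[...,2]
    print("==",n)
    near=lambda x,y,r:(np.hypot(W[...,0]-x,W[...,1]-y)<r)
    for nm,(x,y) in dict(stand=(.48,.33),blue=(.625,.18),red=(.615,-.14),steel=(.492,-.315)).items():
        m=near(x,y,.095)&(z>.0065)&(z<.016)
        if nm=="blue":m&=(abs(H.astype(int)-112)<12)&(Sa>120)
        if nm=="red":m&=((H<8)|(H>172))&(Sa>120)
        if nm=="stand":m&=(H>5)&(H<22)&(Sa>80)
        P=W[m][:,:2]
        if nm=="stand": print(nm,cv2.minAreaRect((P*1000).astype(np.float32)));continue
        c=P.mean(0)
        for _ in range(5):
            d=P-c;a=(np.arctan2(d[:,1],d[:,0])//.2).astype(int);r=np.hypot(*d.T)
            Q=np.array([P[a==k][r[a==k].argmax()] for k in np.unique(a)]);c=circ(Q)[0][:2]
        print(nm,len(P),circ(Q))
    m=near(.5,.0,.13)&(V<60)&(abs(z-.006)<.006);print("mat",cv2.minAreaRect((W[m][:,:2]*1000).astype(np.float32)))
    for nm,(x,y) in dict(redjug=(.48,.33),tamper=(.625,.185),plain=(.612,-.145),bluejug=(.493,-.318),cup=(.64,.0)).items():
        for lo,hi in((.02,.04),(.04,.055),(.055,.07),(.07,.085),(.085,.096),(.096,.112)):
            m=near(x,y,.075)&(z>lo)&(z<hi);P=W[m][:,:2]
            if len(P)>8: print(nm,lo,len(P),circ(P))
        m=near(x,y,.075)&(z>.02);P=W[m];d=np.hypot(P[:,0]-x,P[:,1]-y);k=d.argsort()[-5:];print(" far",P[k].mean(0).round(3),d[k].round(3))
E
```

```text
== top
stand ((478.0977783203125, 337.32476806640625), (123.23306274414062, 123.24934387207031), 17.06249237060547)
blue 334 (array([0.6278, 0.1922, 0.0527]), np.float64(0.0005))
red 324 (array([ 0.6181, -0.1411,  0.0531]), np.float64(0.0006))
steel 532 (array([ 0.4903, -0.314 ,  0.054 ]), np.float64(0.0075))
mat ((478.928466796875, -3.27081298828125), (111.0868148803711, 152.35426330566406), 88.56845092773438)
redjug 0.02 93 (array([0.4787, 0.3354, 0.0332]), np.float64(0.0005))
redjug 0.04 82 (array([0.479 , 0.3355, 0.0331]), np.float64(0.0015))
redjug 0.055 93 (array([0.4787, 0.3351, 0.0315]), np.float64(0.0011))
redjug 0.07 69 (array([0.4787, 0.3353, 0.0294]), np.float64(0.0007))
redjug 0.085 70 (array([0.4784, 0.3352, 0.0301]), np.float64(0.0037))
redjug 0.096 96 (array([0.4778, 0.3338, 0.0334]), np.float64(0.0054))
 far [0.512 0.387 0.067] [0.063 0.064 0.065 0.067 0.067]
tamper 0.02 15 (array([0.6385, 0.197 , 0.0198]), np.float64(0.0027))
tamper 0.04 12 (array([0.6319, 0.1932, 0.0128]), np.float64(0.0004))
tamper 0.07 13 (array([0.6311, 0.1928, 0.017 ]), np.float64(0.0004))
tamp
[... 3021 characters left out ...]
jug 0.02 452 (array([ 0.4908, -0.3133,  0.0284]), np.float64(0.0015))
bluejug 0.04 380 (array([ 0.4904, -0.3138,  0.0279]), np.float64(0.0026))
bluejug 0.055 502 (array([ 0.4907, -0.3135,  0.0261]), np.float64(0.003))
bluejug 0.07 467 (array([ 0.4913, -0.3132,  0.0253]), np.float64(0.0046))
bluejug 0.085 255 (array([ 0.4898, -0.3126,  0.0269]), np.float64(0.0033))
 far [ 0.54  -0.336  0.064] [0.05 0.05 0.05 0.05 0.05]
cup 0.02 412 (array([ 6.326e-01, -1.000e-04,  3.300e-02]), np.float64(0.0018))
cup 0.04 399 (array([6.326e-01, 2.000e-04, 3.650e-02]), np.float64(0.0012))
cup 0.055 103 (array([0.6333, 0.0007, 0.0375]), np.float64(0.001))
 far [0.641 0.023 0.05 ] [0.045 0.045 0.05  0.05  0.051]
```

```bash
cat > go.py <<'E'
import sys,numpy as np
from scipy.spatial.transform import Rotation as Ro
from plant import observe
def go(x,y,z,yaw=None):
    o=observe();R=Ro.from_quat(o["orientation"]).as_matrix();p=o["ee_pos"]
    cur=np.degrees(np.arctan2(R[1,1],R[0,1])); t=0
    if yaw is not None: t=-(yaw-cur); t=(t+90)%180-90
    print("cur",p.round(4),"yaw",round(cur,1),"tilt",R[:,0].round(3),"F",o["contact_force"].round(1),"gap",round(88.1*o["finger_gap"],1),"q",o["qpos"].round(2),"t",round(o["time_s"],2))
    print("shift mm",(R.T@(np.array([x,y,z])-p)*1000).round(1),"turn",round(np.radians(t),3))
if __name__=="__main__":
    a=list(map(float,sys.argv[1:])); go(*a)
E
python3 go.py .6307 .1912 .17; python3 go.py .6307 .1912 .0513
```

```text
cur [0.1794 0.6242 0.2379] yaw 74.0 tilt [-0.    -0.002 -1.   ] F [ 0.5 -0.2 -0.9] gap 87.9 q [-1.36  0.54 -0.    1.54  0.    1.07 -0.07] t 0.1
shift mm [  68.5 -291.4  553.3] turn 0.0
cur [0.1794 0.6242 0.2379] yaw 74.0 tilt [-0.    -0.002 -1.   ] F [ 0.5 -0.2 -0.9] gap 87.9 q [-1.36  0.54 -0.    1.54  0.    1.07 -0.07] t 0.1
shift mm [ 187.2 -291.3  553.3] turn 0.0
```

Call:
drive_tool:
  increments:
    - [[88,60,-291,553,0],[88,60,-291,553,0],[88,60,-291,553,0],[88,60,-291,553,0],[88,60,-291,553,0],[88,60,-291,553,0],[88,60,-291,553,0],[88,60,-291,553,0],[88,60,-291,553,0],[88,60,-291,553,0],[88,60,-291,553,0],[88,60,-291,553,0],[88,60,-291,553,0],[88,60,-291,553,0],[88,60,-291,553,0]]

```text
time_s: 1.98
ee_pos: [0.6303, 0.1932, 0.1789]
orientation: [0.098, 0.7, -0.098, 0.7]
contact_force: [0.4, -0.2, -0.3]
finger_gap: 0.998
```

```bash
python3 go.py .6307 .1912 .0513
```

```text
cur [0.6303 0.1932 0.1789] yaw 74.0 tilt [ 0.  0. -1.] F [ 0.4 -0.2 -0.3] gap 87.9 q [-0.44  0.62  0.11  1.57 -0.08  0.96  0.99] t 1.98
shift mm [127.6  -1.8   1. ] turn 0.0
```

Call:
drive_tool:
  increments:
    - [[88,60,-2,1,0],[88,100,-2,1,0],[88,120,-2,1,0],[88,127,-2,1,0],[88,127,-2,1,0],[88,127,-2,1,0],[0,127,-2,1,0],[0,127,-2,1,0],[0,127,-2,1,0],[0,127,-2,1,0],[0,127,-2,1,0],[0,127,-2,1,0],[0,127,-2,1,0],[0,127,-2,1,0]]

```text
time_s: 3.72
ee_pos: [0.6311, 0.1906, 0.0517]
orientation: [0.099, 0.7, -0.098, 0.7]
contact_force: [0.3, 1.3, -0.9]
finger_gap: 0.342
```

```bash
python3 go.py .4785 -.0045 .16
```

```text
cur [0.6311 0.1906 0.0517] yaw 74.0 tilt [ 0.  0. -1.] F [ 0.3  1.3 -0.9] gap 30.2 q [-0.42  0.78  0.09  1.62 -0.1   0.74  1.  ] t 3.73
shift mm [-108.4 -229.5  -92.8] turn 0.0
```

Call:
drive_tool:
  increments:
    - [[0,-20,0,0,0],[0,-60,0,0,0],[0,-100,0,0,0],[0,-110,-40,-15,0],[0,-110,-90,-36,0],[0,-110,-140,-56,0],[0,-110,-190,-76,0],[0,-110,-229,-93,0],[0,-110,-229,-93,0],[0,-110,-229,-93,0],[0,-110,-229,-93,0]]

```text
time_s: 5.1
ee_pos: [0.4793, -0.0033, 0.1621]
orientation: [0.098, 0.7, -0.098, 0.701]
contact_force: [0.2, 0.6, -4.3]
finger_gap: 0.344
```

```bash
python3 go.py .4785 -.0045 .0530
```

```text
cur [ 0.4793 -0.0033  0.1621] yaw 74.1 tilt [ 0.001  0.    -1.   ] F [ 0.2  0.6 -4.3] gap 30.3 q [-0.19  0.36  0.13  2.05 -0.07  0.73  1.27] t 5.1
shift mm [109.1  -1.4  -0.5] turn 0.0
```

Call:
drive_tool:
  increments:
    - [[0,40,-1,0,0],[0,80,-1,0,0],[0,100,-1,0,0],[0,105,-1,0,0],[0,107,-1,0,0],[0,108,-1,0,0],[0,108,-1,0,0],[0,108,-1,0,0]]

```text
time_s: 6.1
ee_pos: [0.4785, -0.0052, 0.0542]
orientation: [0.099, 0.7, -0.099, 0.701]
contact_force: [-0.2, -0.2, -3.7]
finger_gap: 0.344
```

```bash
python3 go.py .4785 -.0045 .0528
```

```text
cur [ 0.4785 -0.0052  0.0542] yaw 74.0 tilt [ 0.001  0.    -1.   ] F [-0.2 -0.2 -3.7] gap 30.3 q [-0.16  0.56  0.1   2.1  -0.11  0.48  1.31] t 6.1
shift mm [ 1.4  0.7 -0.2] turn 0.0
```

Call:
drive_tool:
  increments:
    - [[0,1,0,0,0],[0,1.5,0,0,0],[0,1.5,0,0,0],[0,1.5,0,0,0]]

```text
time_s: 6.6
ee_pos: [0.4784, -0.0051, 0.0526]
orientation: [0.099, 0.7, -0.098, 0.7]
contact_force: [-2.2, 1.6, 5.9]
finger_gap: 0.344
```

Call:
drive_tool:
  increments:
    - [[50,0,0,0,0],[88,0,0,0,0],[88,0,0,0,0],[88,0,0,0,0],[88,0,0,0,0],[88,0,0,0,0],[88,-40,0,0,0],[88,-90,0,0,0],[88,-130,0,0,0],[88,-130,0,0,0],[88,-130,0,0,0]]

```text
time_s: 7.98
ee_pos: [0.4777, -0.0052, 0.1817]
orientation: [0.099, 0.7, -0.099, 0.7]
contact_force: [-0.0, 0.6, -0.5]
finger_gap: 1.0
```

```bash
python3 go.py .4907 -.312 .17 87
```

```text
cur [ 0.4777 -0.0052  0.1817] yaw 74.0 tilt [-0.001  0.    -1.   ] F [-0.   0.6 -0.5] gap 88.1 q [-0.2   0.33  0.14  2.04 -0.06  0.78  1.27] t 7.97
shift mm [  11.7 -291.3   97.2] turn -0.227
```

Call:
drive_tool:
  increments:
    - [[88,0,-50,17,-0.1],[88,0,-100,34,-0.2],[88,0,-150,51,-0.227],[88,0,-200,68,-0.227],[88,0,-250,85,-0.227],[88,0,-291,97,-0.227],[88,0,-291,97,-0.227],[88,0,-291,97,-0.227],[88,0,-291,97,-0.227],[88,0,-291,97,-0.227]]

```text
time_s: 9.22
ee_pos: [0.4913, -0.3105, 0.1821]
orientation: [0.018, 0.707, -0.018, 0.707]
contact_force: [0.3, -0.1, 0.8]
finger_gap: 0.996
```

```bash
python3 go.py .4907 -.312 .0385 87
python3 - <<'E'
from h import *
from plant import snapshot
T=snapshot("top");S=snapshot("side");np.savez("top1.npz",**T);np.savez("side1.npz",**S)
a=cv2.resize(T["frame"][180:312,165:475],None,fx=2.55,fy=2.55,interpolation=cv2.INTER_CUBIC)
b=cv2.resize(S["frame"][290:460,310:540],None,fx=1.75,fy=1.75,interpolation=cv2.INTER_CUBIC)
c=cv2.resize(S["frame"][200:310,240:400],None,fx=2.4,fy=2.4,interpolation=cv2.INTER_CUBIC)
o=np.zeros((a.shape[0]+300,800,3),np.uint8);o[:a.shape[0],:a.shape[1]]=a[:, :800]
o[a.shape[0]:a.shape[0]+b.shape[0],:b.shape[1]]=b[:300];h=min(300,c.shape[0]);w=min(c.shape[1],800-b.shape[1]);o[a.shape[0]:a.shape[0]+h,b.shape[1]:b.shape[1]+w]=c[:h,:w]
cv2.imwrite("pics/p1.png",o[:600])
E
```

```text
cur [ 0.4913 -0.3105  0.1821] yaw 87.1 tilt [-0.     0.001 -1.   ] F [ 0.3 -0.1  0.8] gap 87.7 q [ 0.35  0.49  0.18  1.78 -0.11  0.88  2.1 ] t 9.22
shift mm [143.6  -1.6  -0.5] turn 0.001
```

View pics/p1.png

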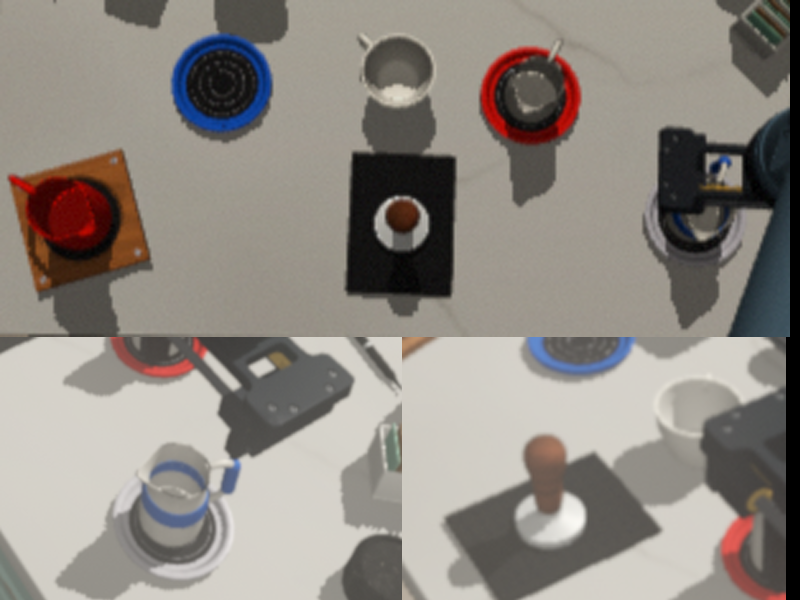

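Call:
drive_tool:
  increments:
    - [[88,60,-1.5,0,0],[88,110,-1.5,0,0],[88,135,-1.5,0,0],[88,143,-1.5,0,0],[88,143,-1.5,0,0],[88,143,-1.5,0,0],[0,143,-1.5,0,0],[0,143,-1.5,0,0],[0,143,-1.5,0,0],[0,143,-1.5,0,0],[0,143,-1.5,0,0],[0,143,-1.5,0,0]]

```text
time_s: 10.82
ee_pos: [0.4911, -0.3129, 0.0394]
orientation: [0.019, 0.707, -0.018, 0.707]
contact_force: [-1.2, 2.5, 5.4]
finger_gap: 0.652
```

```bash
python3 - <<'E'
from m import *
from go import go
go(.627,.19,.17)
for f in("top1","side1"):
    s=dict(np.load(f+".npz"));H,Sa,V=cv2.split(cv2.cvtColor(s["frame"],cv2.COLOR_BGR2HSV));W=world(s)
    m=((abs(H.astype(int)-112)<12)&(Sa>120)&(np.hypot(W[...,0]-.627,W[...,1]-.19)<.07)).astype(np.uint8)
    c=max(cv2.findContours(m,cv2.RETR_EXTERNAL,cv2.CHAIN_APPROX_NONE)[0],key=cv2.contourArea)[:,0]
    for h in(.011,.006): print(f,h,circ(np.array([cast(s,p,h)[:2] for p in c])))
E
```

```text
cur [ 0.4911 -0.3129  0.0394] yaw 87.0 tilt [ 0.  0. -1.] F [-1.2  2.5  5.4] gap 57.5 q [ 0.39  0.71  0.14  1.84 -0.16  0.61  2.14] t 10.82
shift mm [-130.4  509.5  109.2] turn 0.0
top1 0.011 (array([0.6268, 0.1921, 0.0522]), np.float64(0.0008))
top1 0.006 (array([0.628 , 0.1928, 0.0524]), np.float64(0.0008))
side1 0.011 (array([0.6245, 0.186 , 0.0452]), np.float64(0.0029))
side1 0.006 (array([0.6277, 0.1915, 0.0456]), np.float64(0.0029))
```

Call:
drive_tool:
  increments:
    - [[0,-20,0,0,0],[0,-60,0,0,0],[0,-110,0,0,0],[0,-140,0,0,0],[0,-140,50,11,0],[0,-140,100,22,0],[0,-140,150,33,0],[0,-140,200,43,0],[0,-140,250,54,0],[0,-140,300,65,0],[0,-140,350,75,0],[0,-140,400,86,0],[0,-140,450,97,0],[0,-140,490,105,0],[0,-140,509,109,0],[0,-140,509,109,0],[0,-140,509,109,0],[0,-140,509,109,0]]

```text
time_s: 13.08
ee_pos: [0.6268, 0.1869, 0.1794]
orientation: [0.019, 0.707, -0.02, 0.707]
contact_force: [-0.1, -0.1, -0.9]
finger_gap: 0.654
```

```bash
python3 go.py .627 .1907 .0396
```

```text
cur [0.6268 0.1869 0.1794] yaw 86.8 tilt [-0.    -0.001 -1.   ] F [-0.1 -0.1 -0.9] gap 57.6 q [-0.43  0.61  0.11  1.58 -0.07  0.96  1.21] t 13.07
shift mm [139.8   4.    0. ] turn 0.0
```

Call:
drive_tool:
  increments:
    - [[0,60,4,0,0],[0,110,4,0,0],[0,130,4,0,0],[0,136,4,0,0],[0,138,4,0,0],[0,138,4,0,0],[0,138,4,0,0]]

```text
time_s: 13.95
ee_pos: [0.6277, 0.1936, 0.0425]
orientation: [0.019, 0.706, -0.018, 0.708]
contact_force: [0.6, 0.1, -2.0]
finger_gap: 0.653
```

```bash
python3 go.py .627 .1907 .0396
```

```text
cur [0.6277 0.1936 0.0425] yaw 87.0 tilt [ 0.002  0.001 -1.   ] F [ 0.6  0.1 -2. ] gap 57.5 q [-0.43  0.79  0.08  1.63 -0.09  0.72  1.22] t 13.95
shift mm [ 2.9 -2.9 -0.5] turn 0.0
```

Call:
drive_tool:
  increments:
    - [[0,0,-3,-0.5,0],[0,2,-3,-0.5,0],[0,3,-3,-0.5,0],[0,3,-3,-0.5,0],[0,3,-3,-0.5,0],[0,3,-3,-0.5,0]]

```text
time_s: 14.7
ee_pos: [0.6265, 0.1899, 0.0395]
orientation: [0.019, 0.707, -0.019, 0.707]
contact_force: [-4.0, -2.2, 8.5]
finger_gap: 0.651
```

Seated with about 8 N of contact force. Releasing, lifting, then heading for the plain jug.

Call:
drive_tool:
  increments:
    - [[60,0,0,0,0],[75,0,0,0,0],[88,0,0,0,0],[88,0,0,0,0],[88,0,0,0,0],[88,0,0,0,0],[88,-40,0,0,0],[88,-90,0,0,0],[88,-140,0,0,0],[88,-140,0,0,0],[88,-140,0,0,0]]

```text
time_s: 16.08
ee_pos: [0.6258, 0.1903, 0.1778]
orientation: [0.019, 0.707, -0.019, 0.707]
contact_force: [-0.4, -0.2, 0.2]
finger_gap: 0.997
```

```bash
python3 go.py .616 -.1413 .054 82
```

```text
cur [0.6258 0.1903 0.1778] yaw 87.0 tilt [-0.001 -0.    -1.   ] F [-0.4 -0.2  0.2] gap 87.8 q [-0.44  0.61  0.11  1.58 -0.08  0.96  1.21] t 16.07
shift mm [ 123.8 -331.6    7.8] turn 0.087
```

Call:
drive_tool:
  increments:
    - [[88,0,-55,1,0.08],[88,0,-110,3,0.087],[88,0,-165,4,0.087],[88,0,-220,5,0.087],[88,0,-275,7,0.087],[88,0,-331,8,0.087],[88,0,-331,8,0.087],[88,0,-331,8,0.087],[88,0,-331,8,0.087],[88,0,-331,8,0.087]]

```text
time_s: 17.32
ee_pos: [0.6169, -0.1389, 0.178]
orientation: [0.049, 0.706, -0.048, 0.705]
contact_force: [0.4, 0.4, 0.0]
finger_gap: 0.996
```

```bash
python3 go.py .616 -.1413 .054 82
python3 - <<'E'
from m import *
from plant import snapshot
for f in("top","side"):
    s=snapshot(f);np.savez(f+"2.npz",**s);W=world(s);F=s["frame"].astype(int);V=F.max(2)
    # blue jug check; steel dish now empty
    z=W[...,2]
    for lo,hi in((.02,.04),(.055,.08)):
        m=(np.hypot(W[...,0]-.627,W[...,1]-.19)<.034)&(z>lo)&(z<hi)
        if m.sum()>8: print(f,"bluejug",lo,m.sum(),circ(W[m][:,:2]))
    p=px(s,(.4895,-.315,.011));print(p)
    r=[int(v) for v in p]; cv2.imwrite(f"pics/{f}2.png",cv2.resize(s["frame"][r[1]-38:r[1]+38,r[0]-50:r[0]+50],(400,304),interpolation=cv2.INTER_CUBIC))
a=np.hstack([cv2.imread(f"pics/{f}2.png") for f in("top","side")])
s=dict(np.load("side2.npz"));b=cv2.resize(s["frame"][140:240,260:520],(800,296)); cv2.imwrite("pics/p2.png",np.vstack([a,b]))
E
```

```text
cur [ 0.6169 -0.1389  0.178 ] yaw 82.1 tilt [-0.     0.001 -1.   ] F [0.4 0.4 0. ] gap 87.7 q [ 0.04  0.58  0.16  1.65 -0.11  0.93  1.67] t 17.32
shift mm [124.   -2.6  -0.5] turn 0.002
top bluejug 0.02 70 (array([0.6251, 0.1895, 0.0281]), np.float64(0.0007))
top bluejug 0.055 117 (array([0.6247, 0.1894, 0.0254]), np.float64(0.0011))
[437.53211299 264.06713433]
side bluejug 0.02 166 (array([0.6263, 0.1897, 0.0297]), np.float64(0.001))
side bluejug 0.055 375 (array([0.6253, 0.1884, 0.0253]), np.float64(0.0014))
[407.42834618 393.4044302 ]
```

View pics/p2.png

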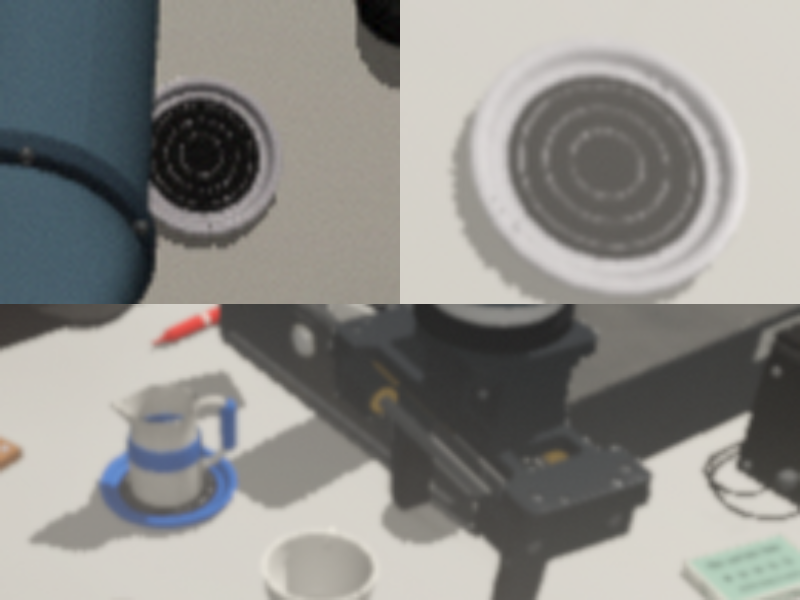

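Call:
drive_tool:
  increments:
    - [[88,60,-2.5,-0.5,0],[88,100,-2.5,-0.5,0],[88,118,-2.5,-0.5,0],[88,124,-2.5,-0.5,0],[88,124,-2.5,-0.5,0],[88,124,-2.5,-0.5,0],[0,124,-2.5,-0.5,0],[0,124,-2.5,-0.5,0],[0,124,-2.5,-0.5,0],[0,124,-2.5,-0.5,0],[0,124,-2.5,-0.5,0],[0,124,-2.5,-0.5,0]]

```text
time_s: 18.92
ee_pos: [0.616, -0.1426, 0.0542]
orientation: [0.049, 0.705, -0.049, 0.705]
contact_force: [0.2, 1.8, -0.3]
finger_gap: 0.586
```

```bash
python3 - <<'E'
from m import *
from go import go
for f,p in(("top2",(437.75,264.5)),("side2",(408.75,395))): print(f,cast(dict(np.load(f+".npz")),p,.006))
go(.4895,-.3145,.17)
E
```

```text
top2 [ 0.4889363  -0.31681871  0.006     ]
side2 [ 0.49163908 -0.31646487  0.006     ]
cur [ 0.616  -0.1426  0.0542] yaw 82.0 tilt [ 0.  0. -1.] F [ 0.2  1.8 -0.3] gap 51.7 q [ 0.06  0.74  0.13  1.7  -0.14  0.71  1.7 ] t 18.93
shift mm [-115.9 -187.8 -101.4] turn 0.0
```

Call:
drive_tool:
  increments:
    - [[0,-20,0,0,0],[0,-60,0,0,0],[0,-100,0,0,0],[0,-120,-40,-20,0],[0,-120,-90,-48,0],[0,-120,-140,-75,0],[0,-120,-189,-101,0],[0,-120,-189,-101,0],[0,-120,-189,-101,0],[0,-120,-189,-101,0],[0,-120,-189,-101,0]]

```text
time_s: 20.3
ee_pos: [0.4904, -0.3149, 0.1743]
orientation: [0.049, 0.705, -0.048, 0.706]
contact_force: [-0.1, 0.1, -1.6]
finger_gap: 0.588
```

```bash
python3 go.py .490 -.316 .0542
```

```text
cur [ 0.4904 -0.3149  0.1743] yaw 82.1 tilt [ 0.  0. -1.] F [-0.1  0.1 -1.6] gap 51.8 q [ 0.35  0.5   0.19  1.79 -0.12  0.86  2.03] t 20.3
shift mm [120.1  -1.2  -0.3] turn 0.0
```

Call:
drive_tool:
  increments:
    - [[0,60,-1,0,0],[0,100,-1,0,0],[0,114,-1,0,0],[0,118,-1,0,0],[0,119,-1,0,0],[0,120,-1,0,0],[0,120,-1,0,0],[0,120,-1,0,0],[0,120,-1,0,0]]

```text
time_s: 21.42
ee_pos: [0.4895, -0.3171, 0.0544]
orientation: [0.049, 0.705, -0.049, 0.705]
contact_force: [0.9, 0.1, -1.5]
finger_gap: 0.588
```

Call:
drive_tool:
  increments:
    - [[0,0.5,1,0,0],[0,1,1,0,0],[0,1,1,0,0],[0,1,1,0,0]]

```text
time_s: 21.92
ee_pos: [0.4896, -0.3171, 0.0542]
orientation: [0.049, 0.705, -0.05, 0.706]
contact_force: [-3.2, -0.8, 7.1]
finger_gap: 0.582
```

Contact. Release and rise.

Call:
drive_tool:
  increments:
    - [[60,0,0,0,0],[75,0,0,0,0],[88,0,0,0,0],[88,0,0,0,0],[88,0,0,0,0],[88,0,0,0,0],[88,-40,0,0,0],[88,-90,0,0,0],[88,-130,0,0,0],[88,-130,0,0,0],[88,-130,0,0,0]]

```text
time_s: 23.3
ee_pos: [0.4891, -0.3157, 0.1826]
orientation: [0.05, 0.706, -0.049, 0.705]
contact_force: [-0.6, 0.6, -0.3]
finger_gap: 0.996
```

```bash
python3 go.py .4788 .3347 .17 -32.5
```

```text
cur [ 0.4891 -0.3157  0.1826] yaw 82.0 tilt [-0.001  0.001 -1.   ] F [-0.6  0.6 -0.3] gap 87.8 q [ 0.35  0.49  0.19  1.78 -0.12  0.88  2.03] t 23.3
shift mm [  13.   642.6 -100.7] turn -1.143
```

Call:
drive_tool:
  increments:
    - [[88,0,55,-9,-0.05],[88,0,110,-17,-0.15],[88,0,165,-26,-0.25],[88,0,220,-35,-0.35],[88,0,275,-43,-0.45],[88,0,330,-52,-0.55],[88,0,385,-61,-0.65],[88,0,440,-69,-0.75],[88,0,495,-78,-0.85],[88,0,550,-87,-0.95],[88,0,600,-94,-1.05],[88,0,643,-101,-1.143],[88,0,643,-101,-1.143],[88,0,643,-101,-1.143],[88,0,643,-101,-1.143],[88,0,643,-101,-1.143],[88,0,643,-101,-1.143]]

```text
time_s: 25.42
ee_pos: [0.4793, 0.3341, 0.1833]
orientation: [-0.34, 0.62, 0.34, 0.62]
contact_force: [0.9, -0.3, -0.3]
finger_gap: 1.0
```

```bash
python3 go.py .4788 .3347 .0595 -32.5
python3 - <<'E'
from m import *
from plant import snapshot
for f in("top","side"):
    s=snapshot(f);np.savez(f+"3.npz",**s);W=world(s);z=W[...,2]
    for lo,hi in((.02,.04),(.055,.08)):
        m=(np.hypot(W[...,0]-.49,W[...,1]+.316)<.034)&(z>lo)&(z<hi)
        if m.sum()>8: print(f,"plain",lo,m.sum(),circ(W[m][:,:2]))
a=cv2.resize(dict(np.load("top3.npz"))["frame"][180:312,165:475],(705,300),interpolation=cv2.INTER_CUBIC)
S=dict(np.load("side3.npz"))["frame"]
b=np.hstack([cv2.resize(S[120:240,180:320],(350,300)),cv2.resize(S[340:450,340:470],(355,300))])
cv2.imwrite("pics/p3.png",np.vstack([a,b]))
E
```

```text
cur [0.4793 0.3341 0.1833] yaw 147.4 tilt [ 0. -0. -1.] F [ 0.9 -0.3 -0.3] gap 88.1 q [-0.52  0.5  -0.23  1.76  0.14  0.9   1.77] t 25.43
shift mm [123.8   0.8   0.2] turn -0.001
top plain 0.02 83 (array([ 0.4889, -0.316 ,  0.028 ]), np.float64(0.0005))
top plain 0.055 107 (array([ 0.4888, -0.3162,  0.025 ]), np.float64(0.0008))
side plain 0.02 427 (array([ 0.4893, -0.3188,  0.0281]), np.float64(0.0005))
side plain 0.055 658 (array([ 0.4892, -0.3186,  0.0251]), np.float64(0.0008))
```

View pics/p3.png

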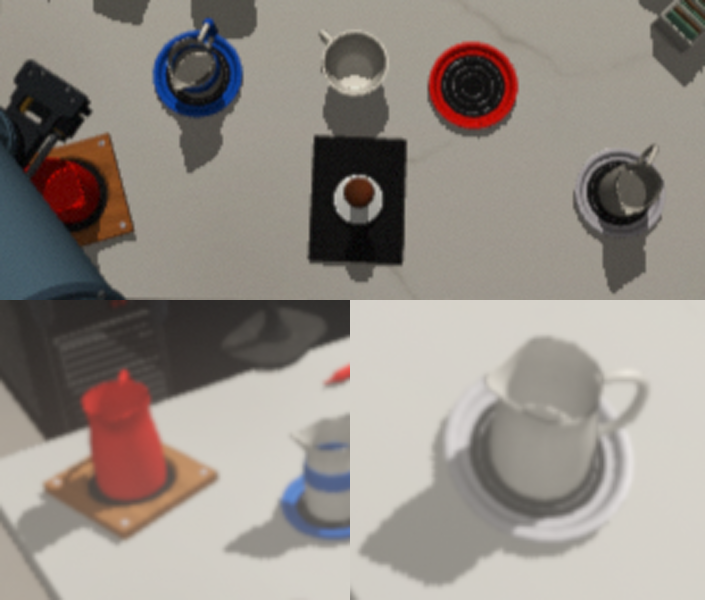

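Call:
drive_tool:
  increments:
    - [[88,60,1,0,0],[88,100,1,0,0],[88,118,1,0,0],[88,124,1,0,0],[88,124,1,0,0],[88,124,1,0,0],[0,124,1,0,0],[0,124,1,0,0],[0,124,1,0,0],[0,124,1,0,0],[0,124,1,0,0],[0,124,1,0,0]]

```text
time_s: 27.02
ee_pos: [0.4782, 0.3356, 0.0596]
orientation: [-0.34, 0.62, 0.34, 0.62]
contact_force: [-1.0, -0.0, 5.5]
finger_gap: 0.731
```

```bash
python3 - <<'E'
from m import *
from go import go
for f in("top3","side3"):
    s=dict(np.load(f+".npz"));H,Sa,V=cv2.split(cv2.cvtColor(s["frame"],cv2.COLOR_BGR2HSV));W=world(s)
    m=(((H<8)|(H>172))&(Sa>120)&(np.hypot(W[...,0]-.617,W[...,1]+.142)<.07)).astype(np.uint8)
    c=max(cv2.findContours(m,cv2.RETR_EXTERNAL,cv2.CHAIN_APPROX_NONE)[0],key=cv2.contourArea)[:,0]
    print(f,circ(np.array([cast(s,p,.009)[:2] for p in c])))
go(.617,-.142,.17)
E
```

```text
top3 (array([ 0.6175, -0.1409,  0.053 ]), np.float64(0.0006))
side3 (array([ 0.6182, -0.1423,  0.0516]), np.float64(0.0006))
cur [0.4782 0.3356 0.0596] yaw 147.5 tilt [ 0.  0. -1.] F [-1.  -0.   5.5] gap 64.4 q [-0.55  0.68 -0.19  1.81  0.19  0.67  1.72] t 27.02
shift mm [-110.6 -373.7 -328.1] turn 0.0
```

Call:
drive_tool:
  increments:
    - [[0,-20,0,0,0],[0,-60,0,0,0],[0,-110,0,0,0],[0,-150,0,0,0],[0,-150,-37,-33,0.06],[0,-150,-75,-66,0.12],[0,-150,-112,-98,0.18],[0,-150,-150,-131,0.24],[0,-150,-187,-164,0.3],[0,-150,-224,-197,0.36],[0,-150,-262,-230,0.42],[0,-150,-299,-262,0.48],[0,-150,-337,-295,0.54],[0,-150,-374,-328,0.6],[0,-150,-374,-328,0.6],[0,-150,-374,-328,0.6],[0,-150,-374,-328,0.6],[0,-150,-374,-328,0.6]]

```text
time_s: 29.28
ee_pos: [0.6173, -0.141, 0.2094]
orientation: [-0.142, 0.693, 0.142, 0.693]
contact_force: [-0.6, 0.3, -2.9]
finger_gap: 0.729
```

```bash
python3 go.py .6175 -.1415 .0597
python3 - <<'E'
from h import *
from plant import snapshot
s=snapshot("top")
np.savez("top4.npz",**s);cv2.imwrite("pics/p4.png",cv2.resize(s["frame"][180:312,165:475],(705,300),interpolation=cv2.INTER_CUBIC))
E
```

```text
cur [ 0.6173 -0.141   0.2094] yaw 113.2 tilt [-0.     0.001 -1.   ] F [-0.6  0.3 -2.9] gap 64.2 q [ 0.14  0.54  0.02  1.61 -0.02  0.99  2.14] t 29.27
shift mm [149.7  -0.6   0. ] turn 0.0
```

View pics/p4.png

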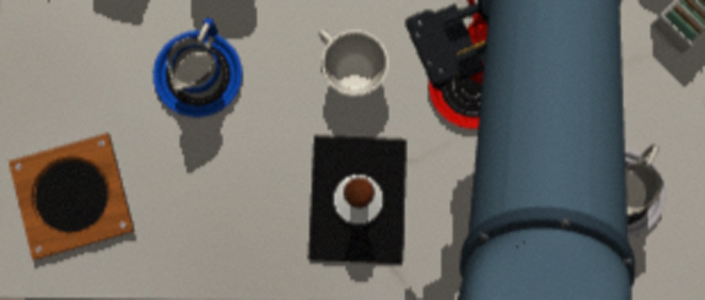

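Call:
drive_tool:
  increments:
    - [[0,60,-0.5,0,0],[0,110,-0.5,0,0],[0,140,-0.5,0,0],[0,146,-0.5,0,0],[0,148,-0.5,0,0],[0,149,-0.5,0,0],[0,150,-0.5,0,0],[0,150,-0.5,0,0],[0,150,-0.5,0,0]]

```text
time_s: 30.45
ee_pos: [0.6179, -0.1429, 0.0597]
orientation: [-0.142, 0.692, 0.141, 0.693]
contact_force: [0.8, -0.2, -1.3]
finger_gap: 0.732
```

```bash
python3 - <<'E'
from m import *
from go import go
s=dict(np.load("top4.npz"));print(cast(s,(165+70*310/705,180+194.5*132/300),.007))
H,Sa,V=cv2.split(cv2.cvtColor(s["frame"],cv2.COLOR_BGR2HSV));W=world(s)
m=((V<45)&(np.hypot(W[...,0]-.478,W[...,1]-.335)<.055)).astype(np.uint8)
c=max(cv2.findContours(m,cv2.RETR_EXTERNAL,cv2.CHAIN_APPROX_NONE)[0],key=cv2.contourArea)[:,0]
print(circ(np.array([cast(s,p,.008)[:2] for p in c])))
for f in("side3",):
    s=dict(np.load(f+".npz"));W=world(s);P=W[(np.hypot(W[...,0]-.478,W[...,1]-.335)<.1)&(W[...,2]>.0065)&(W[...,2]<.016)][:,:2]
    print(cv2.minAreaRect((P*1000).astype(np.float32)))
go(.6175,-.1415,.0597)
E
```

```text
[0.47773569 0.33764725 0.007     ]
(array([0.4781, 0.3371, 0.0414]), np.float64(0.0008))
((476.8404846191406, 334.5166931152344), (124.79603576660156, 126.38970184326172), 17.371959686279297)
cur [ 0.6179 -0.1429  0.0597] yaw 113.1 tilt [ 0.001 -0.    -1.   ] F [ 0.8 -0.2 -1.3] gap 64.5 q [ 0.15  0.73  0.02  1.69 -0.02  0.72  2.14] t 30.45
shift mm [-0.   1.5  0.2] turn 0.0
```

Call:
drive_tool:
  increments:
    - [[0,0.5,1,0,0],[0,1,1,0,0],[0,1,1,0,0],[0,1,1,0,0]]

```text
time_s: 30.95
ee_pos: [0.618, -0.1428, 0.0596]
orientation: [-0.142, 0.692, 0.141, 0.693]
contact_force: [-2.0, -0.8, 6.9]
finger_gap: 0.732
```

Call:
drive_tool:
  increments:
    - [[70,0,0,0,0],[80,0,0,0,0],[88,0,0,0,0],[88,0,0,0,0],[88,0,0,0,0],[88,0,0,0,0],[88,-40,0,0,0],[88,-90,0,0,0],[88,-130,0,0,0],[88,-130,0,0,0],[88,-130,0,0,0]]

```text
time_s: 32.33
ee_pos: [0.6165, -0.1418, 0.1875]
orientation: [-0.141, 0.693, 0.142, 0.692]
contact_force: [-0.4, -0.2, -0.7]
finger_gap: 0.999
```

```bash
python3 go.py .4784 -.005 .0526 74
```

```text
cur [ 0.6165 -0.1418  0.1875] yaw 113.1 tilt [-0.001  0.    -1.   ] F [-0.4 -0.2 -0.7] gap 88.0 q [ 0.14  0.56  0.02  1.63 -0.02  0.95  2.14] t 32.33
shift mm [135.1 180.  -73.2] turn 0.682
```

Call:
drive_tool:
  increments:
    - [[88,0,45,-18,0.15],[88,0,90,-37,0.3],[88,0,135,-55,0.45],[88,0,180,-73,0.6],[88,0,180,-73,0.682],[88,0,180,-73,0.682],[88,0,180,-73,0.682],[88,0,180,-73,0.682],[88,0,180,-73,0.682]]

```text
time_s: 33.45
ee_pos: [0.4795, -0.0054, 0.1881]
orientation: [0.098, 0.7, -0.098, 0.7]
contact_force: [0.2, 0.2, -0.6]
finger_gap: 0.999
```

```bash
python3 go.py .4784 -.005 .0526 74
```

```text
cur [ 0.4795 -0.0054  0.1881] yaw 74.0 tilt [-0. -0. -1.] F [ 0.2  0.2 -0.6] gap 88.0 q [-0.2   0.32  0.14  2.03 -0.06  0.8   1.27] t 33.45
shift mm [ 1.355e+02  1.000e-01 -1.100e+00] turn 0.0
```

Call:
drive_tool:
  increments:
    - [[88,60,0,-1,0],[88,110,0,-1,0],[88,130,0,-1,0],[88,135,0,-1,0],[88,135,0,-1,0],[88,135,0,-1,0],[0,135,0,-1,0],[0,135,0,-1,0],[0,135,0,-1,0],[0,135,0,-1,0],[0,135,0,-1,0],[0,135,0,-1,0],[0,135,0,-1,0],[0,135,0,-1,0]]

```text
time_s: 35.2
ee_pos: [0.4783, -0.0047, 0.0532]
orientation: [0.098, 0.7, -0.098, 0.7]
contact_force: [0.1, 0.1, 0.0]
finger_gap: 0.343
```

```bash
python3 go.py .478 .336 .17
```

```text
cur [ 0.4783 -0.0047  0.0532] yaw 74.0 tilt [-0.  0. -1.] F [0.1 0.1 0. ] gap 30.2 q [-0.16  0.56  0.1   2.1  -0.11  0.48  1.31] t 35.2
shift mm [-116.8  327.4  -94. ] turn 0.0
```

Call:
drive_tool:
  increments:
    - [[0,-20,0,0,0],[0,-60,0,0,0],[0,-100,0,0,0],[0,-115,45,-13,0],[0,-115,95,-27,0],[0,-115,145,-42,0],[0,-115,195,-56,0],[0,-115,245,-70,0],[0,-115,295,-85,0],[0,-115,327,-94,0],[0,-115,327,-94,0],[0,-115,327,-94,0],[0,-115,327,-94,0],[0,-115,327,-94,0]]

```text
time_s: 36.95
ee_pos: [0.4783, 0.3344, 0.1682]
orientation: [0.099, 0.7, -0.099, 0.7]
contact_force: [-1.3, -0.2, -4.8]
finger_gap: 0.345
```

```bash
python3 go.py .478 .336 .0524
```

```text
cur [0.4783 0.3344 0.1682] yaw 73.9 tilt [-0. -0. -1.] F [-1.3 -0.2 -4.8] gap 30.4 q [-0.74  0.51  0.07  1.78 -0.04  0.85  0.64] t 36.95
shift mm [115.8   1.6  -0.7] turn 0.0
```

Call:
drive_tool:
  increments:
    - [[0,60,1.5,-0.5,0],[0,100,1.5,-0.5,0],[0,110,1.5,-0.5,0],[0,113,1.5,-0.5,0],[0,115,1.5,-0.5,0],[0,116,1.5,-0.5,0],[0,116,1.5,-0.5,0],[0,116,1.5,-0.5,0],[0,116,1.5,-0.5,0]]

```text
time_s: 38.08
ee_pos: [0.478, 0.3372, 0.0524]
orientation: [0.098, 0.7, -0.098, 0.7]
contact_force: [1.0, -0.6, -3.5]
finger_gap: 0.344
```

Call:
drive_tool:
  increments:
    - [[0,0.5,-1,0,0],[0,1,-1,0,0],[0,1,-1,0,0],[0,1,-1,0,0]]

```text
time_s: 38.58
ee_pos: [0.478, 0.3371, 0.0522]
orientation: [0.099, 0.7, -0.098, 0.701]
contact_force: [-0.7, 0.9, 4.8]
finger_gap: 0.345
```

Contact. Release, rise and retreat off to the left.

Call:
drive_tool:
  increments:
    - [[50,0,0,0,0],[88,0,0,0,0],[88,0,0,0,0],[88,0,0,0,0],[88,0,0,0,0],[88,0,0,0,0],[88,-40,0,0,0],[88,-90,0,0,0],[88,-140,0,0,0],[88,-180,0,0,0],[88,-180,50,-40,0],[88,-180,100,-80,0],[88,-180,150,-130,0],[88,-180,180,-180,0],[88,-180,190,-230,0],[88,-180,190,-230,0],[88,-180,190,-230,0],[88,-180,190,-230,0]]

```text
time_s: 40.83
ee_pos: [0.311, 0.5808, 0.2313]
orientation: [0.099, 0.7, -0.099, 0.701]
contact_force: [0.3, -0.0, -0.1]
finger_gap: 0.997
```

```bash
python3 - <<'E'
from m import *
from plant import snapshot,observe
o=observe();print(o["ee_pos"],o["contact_force"],o["time_s"])
for f in("top","side"):
    s=snapshot(f);np.savez(f+"5.npz",**s);W=world(s);z=W[...,2]
    for n,(x,y,r) in dict(tamper=(.478,.336,.03),bluej=(.627,.19,.034),red=(.6175,-.142,.038),plain=(.49,-.316,.034),cup=(.633,.001,.05)).items():
        for lo,hi in((.02,.045),(.055,.08)):
            m=(np.hypot(W[...,0]-x,W[...,1]-y)<r)&(z>lo)&(z<hi)
            if m.sum()>8: print(f,n,lo,m.sum(),circ(W[m][:,:2]),"zmax",z[np.hypot(W[...,0]-x,W[...,1]-y)<r].max().round(3))
a=cv2.resize(dict(np.load("top5.npz"))["frame"][180:312,165:475],(705,300),interpolation=cv2.INTER_CUBIC)
S=dict(np.load("side5.npz"))["frame"]
cv2.imwrite("pics/p5.png",np.vstack([a,cv2.resize(S[130:440,180:480],(705,300*705*310//(300*300)))[:1]]) if 0 else a)
cv2.imwrite("pics/p5s.png",cv2.resize(S[140:440,180:480],(600,600)))
E
```

```text
[0.31095134 0.58080665 0.23126426] [ 0.31899048 -0.01061788 -0.07657318] 40.825
top tamper 0.02 24 (array([0.4803, 0.3428, 0.0175]), np.float64(0.0023)) zmax 0.104
top bluej 0.02 83 (array([0.6249, 0.1895, 0.028 ]), np.float64(0.0006)) zmax 0.093
top bluej 0.055 121 (array([0.6249, 0.1895, 0.0254]), np.float64(0.0012)) zmax 0.093
top red 0.02 103 (array([ 0.6186, -0.1424,  0.0332]), np.float64(0.0005)) zmax 0.106
top red 0.055 121 (array([ 0.6186, -0.1424,  0.0306]), np.float64(0.0012)) zmax 0.106
top plain 0.02 96 (array([ 0.489 , -0.316 ,  0.0279]), np.float64(0.0005)) zmax 0.092
top plain 0.055 108 (array([ 0.4887, -0.316 ,  0.0251]), np.float64(0.0008)) zmax 0.092
top cup 0.02 197 (array([0.634 , 0.0025, 0.032 ]), np.float64(0.0021)) zmax 0.06
top cup 0.055 42 (array([0.6323, 0.0023, 0.0373]), np.float64(0.0008)) zmax 0.06
side tamper 0.02 75 (array([0.4768, 0.3362, 0.0108]), np.float64(0.0015)) zmax 0.101
side tamper 0.055 86 (array([0.4766, 0.3357, 0.0137]), np.float64(0.0017)) zmax 0.101
side bluej 0.02 212 (array([0.6264, 0.1895, 0.0292]), np.float64(0.001)) zmax 0.092
side bluej 0.055 373 (array([0.6255, 0.1885, 0.0252]), np.float64(0.0015)) zmax 0.092
side red 0.02 369 (array([ 0.6193, -0.1445,  0.0334]), np.float64(0.0007)) zmax 0.108
side red 0.055 634 (array([ 0.6191, -0.1446,  0.0309]), np.float64(0.0012)) zmax 0.108
side plain 0.02 532 (array([ 0.4892, -0.3188,  0.028 ]), np.float64(0.0004)) zmax 0.095
side plain 0.055 655 (array([ 0.4892, -0.3185,  0.0252]), np.float64(0.0008)) zmax 0.095
side cup 0.02 531 (array([ 6.325e-01, -2.000e-04,  3.380e-02]), np.float64(0.0019)) zmax 0.058
side cup 0.055 103 (array([0.6333, 0.0008, 0.0374]), np.float64(0.0011)) zmax 0.058
```

View pics/p5.png

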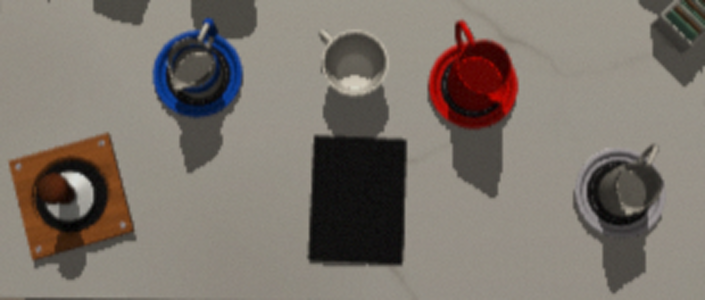

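View pics/p5s.png

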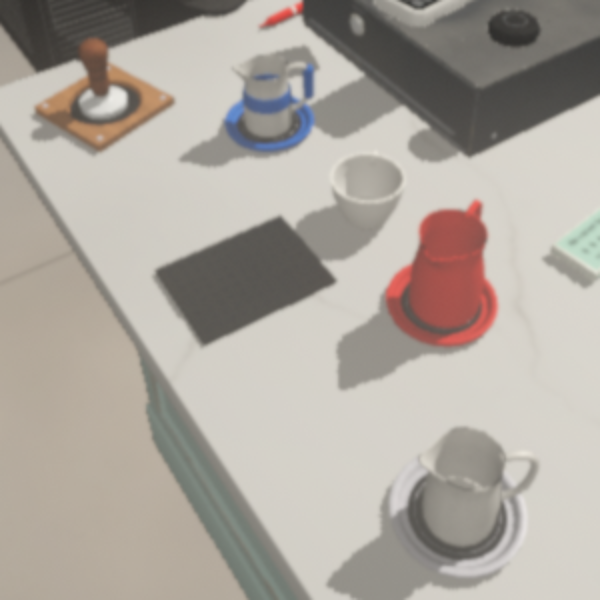

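All four things stand upright in their own rests, within about 2–3 mm of centre. The cup hasn't moved, the mat is empty and the arm is clear, so I'm handing in.

```bash
python3 -c "from plant import finish_job;print(finish_job())"
```

```text
the job is handed in; nothing more can be done
None
```

The job is done and handed in, with the arm clear of everything at about 41 s. I parked the tamper on the bar mat, moved the blue-banded jug to the blue dish, the plain jug to the steel dish and the red jug to the red dish, then put the tamper in the wooden stand.

- **Placement:** in the last pictures all four stand upright and flat. By the camera fits they are within about 2–3 mm of the recess centres.
- **Surroundings:** the cup is where it was to within about 1 mm, the mat is empty, and nothing touched the bare counter.
- **Forces:** the highest reading at the end of any move was about 10 N.
- **Disagreements:** the two cameras differ by about 1–3 mm, mostly in y. The tamper's foot-level fit in the top view read about 6 mm off, but it rested on only 24 points. The side view and the arm's own reading put it at the centre.
- **Changed angle:** I set the red jug down turned about 34° from how it first stood, to keep the last joint within its range.

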